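Drop the carving turntable onto its key

TASK

The carving turntable stands proud because its key is riding on the rim of the stand. Turn it round by its green arm until the key finds the keyway at the yellow mark and the turntable drops fully home, flat on the stand; do not lift the turntable out, and leave the tools and wood around it where they are.

Things in the scene. Friction and masses are not known exactly. Their poses are not given: they have to be found in the camera images.
- stand: Grey square post, 112 x 112 mm, 70 mm high, on a dark 140 x 140 x 8 mm steel foot, fixed in the black tray (tray floor 4 mm above the table). Origin: centre of the foot's underside, on the axis of its 31 mm bore, which is open at the top. A keyway 15 mm wide, 16 mm deep is cut in its top from the bore to the edge along the stand's own +x, marked by yellow paint.
- keyway_mark (a point): Top edge of the stand at the middle of the keyway, at the yellow mark: 56 mm from the bore's axis along the stand's +x, 70 mm above the stand's origin.
- turntable: Round aluminium plate, 92 mm across, 12 mm thick, about 0.8 kg, with a pale 52 x 52 x 30 mm wood blank on top and below it a 30 mm shaft, 58 mm long, that turns freely in the bore (0.6 mm play all round). Origin: centre of the plate's underside; +x along its arm. Starts 82 mm above the stand's origin, on its key, up to 2 degrees askew; home is 70 mm, +x along the stand's +x within 5 degrees of play.
- key_tip (a point): Outer lower edge of the turntable's key: 34 mm from its axis along its +x, 12 mm under the plate. The key is 10 mm wide, 12 mm tall, right under the arm, and starts 34 to 180 degrees from the keyway, either way. The turntable turns both ways without limit (1 to 3 N on the arm's side) and drops by its own weight at the one angle where key meets keyway; then it turns no more.
- grip_end (a point): Outer end of the turntable's arm, 135 mm from its axis along its +x, 8 mm above the plate's underside. The arm runs straight out from the plate; its green grip, 20 mm wide, spans 75 to 135 mm from the axis and from 2 mm below to 18 mm above the plate's underside. Below the arm, outside the stand, is free space but for the low gouge and offcut.
- gouge: Bystander, loose, lying in the tray beside the stand: carving gouge, brown wooden handle 100 mm long, 70 mm steel blade, 23 mm high. Origin at the blade end of the handle, at its underside; blade along +x.
- offcut: Bystander, loose, in the tray on the other side of the stand: pale wood block 75 x 45 x 30 mm. Origin: centre of its underside.
- mallet: Bystander, loose: wooden mallet 240 mm long lying left of the tray. Origin at its underside.
- chisel: Bystander, loose: chisel like the gouge with a 16 mm wide blade, lying right of the tray.
- whetstone: Bystander, loose: reddish stone 200 x 65 x 28 mm right of the tray. Origin: centre of its underside.

How it is judged:
At the end, for the whole second after the job is handed in: The turntable is home: its underside within 2.5 mm of the stand's top, centred within 5 mm, arm over the keyway mark within 0.15 rad, level within 0.05 rad and at rest (z of turntable in the frame of stand between 0.066 and 0.0725 m and horizontal distance between turntable and stand below 0.005 m and angle between the x axis of turntable and the x axis of stand, either way round below 0.15 rad and angle between turntable's own z axis and vertical below 0.05 rad and linear speed of turntable below 0.02 m/s and angular speed of turntable below 0.1 rad/s); the robot touches nothing.
It fails at once if the turntable is lifted out: more than 18 mm above where it rides (z of turntable in the frame of stand above 0.1 m).
It fails at once if a bystander (gouge, offcut, mallet, chisel or whetstone) is moved more than 30 mm (distance of any of gouge, offcut, mallet, chisel, whetstone from where it was at the start of the episode above 0.03 m).
It also fails if it takes over 48 s, if anything falls off the work surface, if the arm or the gripper's body presses on something with over 40 N, if the wrist force passes 120 N, or if a joint passes its speed limit or range.

ROBOT

A 6-joint arm with a two-finger parallel gripper is mounted at the origin on the work surface. World frame = base frame: x ahead of the robot, y to its left, z up, the work surface at z = 0. Lengths are in m, angles in rad, forces in N, time in s.
With the tool pointing down it reaches from about 0.3 to 0.775 m from the base axis. Payload 14.6 kg.
Tool frame: the origin (TCP) lies at the centre of the arm's flange, where the gripper is bolted on; the fingertips stand 199 mm ahead of it and the grasp point (between the pads) lies ctrl.tcp_to_grasp ahead of it (ctrl.tcp_to_grasp is the distance from the TCP to the grasp point, in m); z points along the fingers, y is the line along which they close (so a half turn about z gives the same grasp; the last joint's range is limited). The gripper opens to 94 mm and grips with 3 to 60 N. Pads are 16 mm wide; open, the fingers measure 119 mm over their backs; the gripper's body (75 mm by 177 mm) begins 78 mm behind the grasp point.
Start: joints at [-1.202, 0.3, 1.521, -0, 1.321, -0.067], TCP at [0.232, -0.499, 0.405] pointing down, gripper open.
Joint ranges: [-3.03, 3.03], [-0.79, 2.21], [0.23, 2.52], [-1.04, 4.18], [0, 3.07], [-2.55, 2.55]. Speed limits (rad/s): [2.22, 2.22, 2.57, 3.14, 3.14, 3.14].

INTERFACE

Orientations are given as [roll, pitch, yaw] about the fixed x, y, z axes, in that order (R = Rz(yaw) Ry(pitch) Rx(roll)).
In Python, from station import ctrl gives the robot as it stands. The module is installed in compiled form; this text tells all that it offers.
- The arm moves only by the shell command python3 -m jog 'ROWS' [OPENING] [FORCE]. ROWS is JSON, a list of rows, each a list of 6 numbers: the shift along the tool's x, y, z in cm, then the turn, a rotation vector about the tool's x, y, z in rad. In form: [[tx, ty, tz, ax, ay, az], ...]. A call has 1 to 8 rows; each row is the pose to reach, as a shift and turn from the pose commanded when the call began, along the tool's axes at that moment; what a row does not reach only later rows make up. A row lasts 1/10 s, in which the tool goes at most 50 mm and 8.59 degrees, less where a joint would pass 70% of its speed; a pose out of reach is approached as far as the arm can. A call with a gripper value outside its range is refused whole. OPENING is the opening in per cent of the stroke, from 0 (shut) to 100 (fully open), set as the call begins (- or left out, the last holds). The fingers move at their own pace and stop on an object; FORCE is the grip in N (left out, the last holds). Time passes only in rows, so rows that repeat a pose let the fingers close. It gives the time, the measured TCP pose, the force, the opening and the grip force at its end, in the units of the state.
- ctrl.get_obs(): the state, without advancing time (a new reading comes with each control period).
- ctrl.camera(name): name is "side" or "top"; returns a dict with "img" (480x640x3 uint8, blue, green, red), "intrinsics" (3x3 intrinsics, pixels), "R" (3x3) and "t" (3): a world point X has camera coordinates R X + t. Camera axes: x right, y down, z forward; pixel columns grow to the right and rows downward; lengths in m; the calibration is good to about 2 mm. A picture is of the moment at which its call begins. There is no depth.
- ctrl.hand_in(): hands the job in; it is judged then, once.
The state is a dict: "time_s": time; "qpos": joint angles; "joint_vel": joint speeds; "tau": joint torques, N m; "ee_pos": TCP position; "eef_rot": TCP orientation; "force": force on the tool from outside, world axes, zero at the start; "moment": the same for the moment, N m; "grip_width": finger opening in m; "grip_force": force on a finger pad.
Only numpy, scipy, OpenCV 4.12 (cv2) and the standard library are available. Lean on these libraries where they do the work, as an engineer would, in place of code of your own. Each camera call takes 0.05 s, during which the arm holds its last target. There are 200 camera calls.

## Working session

There is one attempt and no reset: what is moved stays moved. The work goes in short steps, Python scripts to look and compute and a shell command to move; the robot and the scene stay as the last step left them, time stands still between calls to the robot, and variables do not carry over. Pictures are saved under pics/ and viewed, at most 10 in all, crops included, and the job is handed in when it is done.

```bash
mkdir -p pics; python3 - <<'E'
from station import ctrl
import cv2
o=ctrl.get_obs();print(o['ee_pos'],o['eef_rot'],o['grip_width'],ctrl.tcp_to_grasp,o['time_s'])
for n in("top","side"):
    c=ctrl.camera(n);cv2.imwrite(f"pics/{n}0.png",c["img"]);print(n,c["intrinsics"],c["R"],c["t"])
E
```

```text
[ 0.23216096 -0.49856124  0.40409437] [-3.14044759e+00 -8.10807504e-05  4.35760956e-01] 0.09411142428108618 0.1804 0.0
top [[551.99602065   0.         314.79322853]
 [  0.         551.99602065 229.119746  ]
 [  0.           0.           1.        ]] [[-0.02592022 -0.9996222  -0.00914348]
 [-0.99623924  0.02658681 -0.0824652 ]
 [ 0.08267714  0.00697158 -0.996552  ]] [-0.00207239  0.55142502  1.45058778]
side [[469.98432166   0.         319.79657058]
 [  0.         469.98432166 237.45775633]
 [  0.           0.           1.        ]] [[-0.88318665 -0.46885928  0.01234208]
 [-0.27761777  0.50137472 -0.81948262]
 [ 0.37803402 -0.72718248 -0.57297113]] [0.46415226 0.26015194 0.91367592]
```

View pics/top0.png

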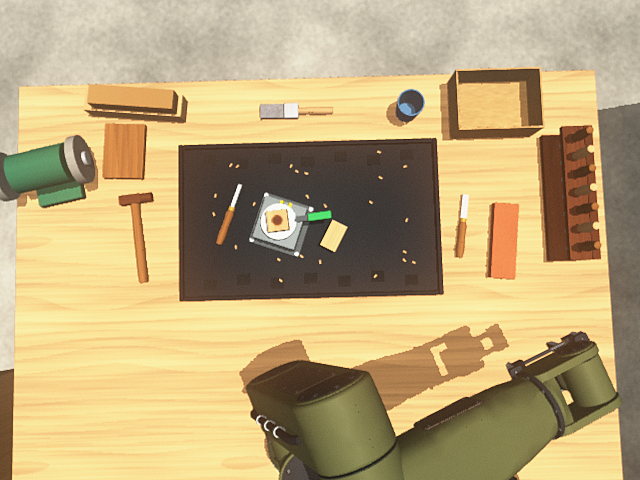

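View pics/side0.png

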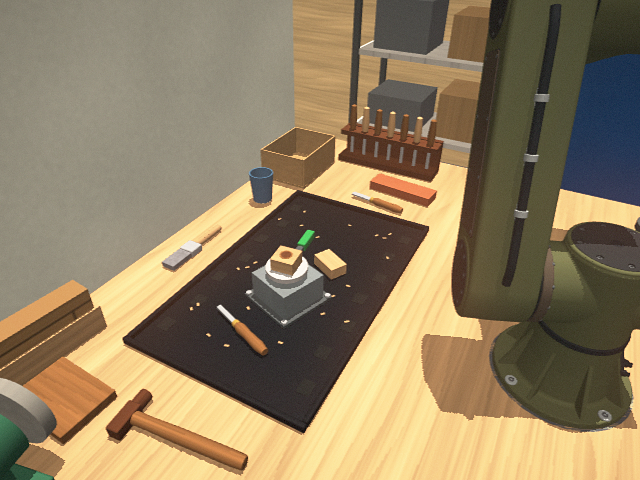

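The turntable is at about (279,221) in the top picture, with the green arm pointing right to about (330,215). A hint of yellow shows near (285,203), so I'll zoom in and measure.

```bash
cat > h.py <<'E'
import numpy as np,cv2
from station import ctrl
def w2p(c,X): 
    p=c["intrinsics"]@(c["R"]@np.array(X,float)+c["t"]);return p[:2]/p[2]
def p2w(c,uv,z):
    d=c["R"].T@np.linalg.solve(c["intrinsics"],[uv[0],uv[1],1.]);o=-c["R"].T@c["t"]
    return o+d*(z-o[2])/d[2]
def mask(c,col,roi=(150,300,200,380)):
    h=cv2.cvtColor(c["img"],cv2.COLOR_BGR2HSV)
    m=cv2.inRange(h,*{'g':((50,120,60),(75,255,255)),'y':((22,150,120),(33,255,255))}[col])
    z=np.zeros_like(m);a,b,d,e=roi;z[a:b,d:e]=m[a:b,d:e];return z
E
python3 - <<'E'
from h import *
c=ctrl.camera("top")
for k,z in(('g',.104),('y',.074)):
    v,u=np.nonzero(mask(c,k));print(k,len(u),u.min() if len(u) else 0,u.max(),v.min(),v.max())
    print(p2w(c,(u.mean(),v.mean()),z), [p2w(c,q,z)[:2].round(3) for q in cv2.boxPoints(cv2.minAreaRect(np.c_[u,v].astype(np.float32)))])
im=c["img"][170:270,230:350];cv2.imwrite("pics/z.png",cv2.resize(im,None,fx=6,fy=6,interpolation=cv2.INTER_CUBIC))
E
```

```text
g 193 308 331 210 220
[ 0.57896874 -0.02963853  0.104     ] [array([0.586, 0.001]), array([ 0.593, -0.058]), array([ 0.572, -0.06 ]), array([ 0.566, -0.001])]
y 22 230 291 200 209
[0.61443002 0.09420568 0.074     ] [array([0.622, 0.202]), array([0.625, 0.043]), array([0.609, 0.043]), array([0.605, 0.201])]
```

View pics/z.png

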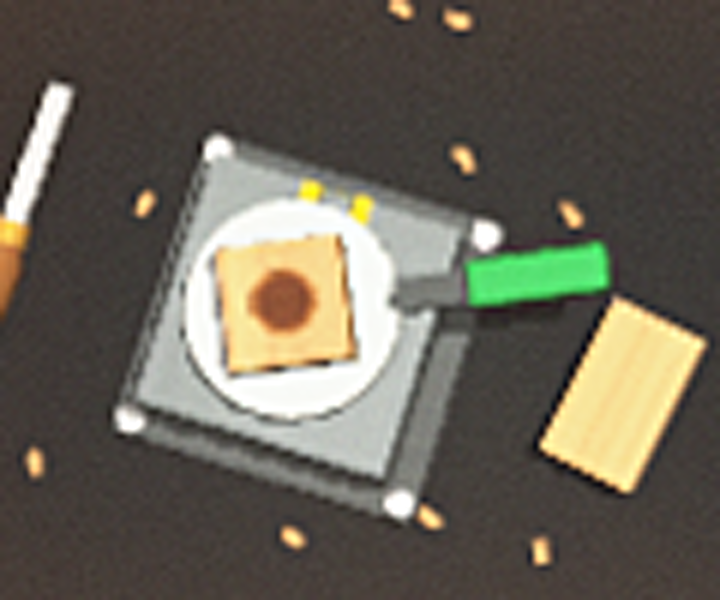

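The zoomed picture shows the yellow marks at crop (311,190) and (362,208), on the far edge of the stand. The foot corners are at (217,145), (486,234), (400,502) and (129,418). The green arm points right and slightly up, and the key has to turn counter-clockwise as seen here.

```bash
python3 - <<'E'
from h import *
c=ctrl.camera("top")
f=lambda x,y:(230+(x+.5)/6-.5,170+(y+.5)/6-.5)
C=np.array([p2w(c,f(*q),.012)[:2] for q in[(217,145),(486,234),(400,502),(129,418)]]);print(C.round(3),C.mean(0))
Y=np.mean([p2w(c,f(*q),.074)[:2] for q in[(311,190),(362,208)]],0);print('Y',Y)
T=p2w(c,f(293,308),.098)[:2]
G=p2w(c,f(538,274),.104)[:2]
print('plate',T,'grip',G,np.linalg.norm(G-T))
for n,a in(('stand foot',C.mean(0)),('plate',T)):
    d=Y-a;e=G-a;print(n,np.linalg.norm(d),np.degrees(np.arctan2(d[1],d[0])),np.degrees(np.arctan2(e[1],e[0])))
e=C[0]-C[3]+C[1]-C[2];print('edge dir',np.degrees(np.arctan2(e[1],e[0])))
print('offcut',[p2w(c,f(*q),.034)[:2].round(3) for q in[(617,297),(706,342),(630,494),(540,447)]])
o=ctrl.get_obs();print(o['time_s'])
E
```

```text
[[ 0.652  0.114]
 [ 0.608 -0.007]
 [ 0.489  0.035]
 [ 0.529  0.155]] [0.56934894 0.07432368]
Y [0.61738269 0.05663749]
plate [0.56827588 0.07461826] grip [ 0.57929032 -0.0293099 ] 0.10451018719531677
stand foot 0.05118635292629298 -20.213871038099175 -84.5204863739102
plate 0.05229519396959702 -20.110519536314047 -83.95030091685484
edge dir -18.99285482596216
offcut [array([ 0.576, -0.064]), array([ 0.555, -0.103]), array([ 0.489, -0.067]), array([ 0.51 , -0.028])]
0.2
```

The stand axis is at about (0.569, 0.0745), the keyway at about −19.3° and the arm at −84.2°, so it needs about +65°. The sizes check out: grip radius 104.5 mm against 105 mm, and corners 126 to 128 mm apart. I'll straddle the grip at r = 110 mm with the tool's x pointing inward (yaw 95.8°), which keeps joint 6 well inside its range.

```bash
python3 -m jog '[[51.1,-27.3,0,0,0,-1.236],[51.1,-27.3,0,0,0,-1.236],[51.1,-27.3,0,0,0,-1.236],[51.1,-27.3,0,0,0,-1.236],[51.1,-27.3,0,0,0,-1.236],[51.1,-27.3,0,0,0,-1.236],[51.1,-27.3,0,0,0,-1.236],[51.1,-27.3,0,0,0,-1.236]]' 45 10
python3 - <<'E'
from station import ctrl
o=ctrl.get_obs();print(o['ee_pos'],o['eef_rot'],o['qpos'],o['grip_width'],o['force'])
E
```

```text
time_s: 1.0
ee_pos: [0.4733, -0.1769, 0.4048]
eef_rot: [3.141, 0.0, 1.642]
force: [-0.2, -1.1, -0.8]
grip_width: 0.0426
grip_force: 0.0
[ 0.47325834 -0.17686299  0.40477039] [3.14140437e+00 1.06974703e-04 1.64195870e+00] [-4.30148006e-01  1.99944111e-01  1.64552600e+00 -3.45491323e-06
  1.29590602e+00 -5.01309447e-01] 0.042620772590117866 [-0.21309746 -1.07536847 -0.84245492]
```

```bash
python3 -m jog '[[5,4.3,3,0,0,-0.036],[10,8.5,6,0,0,-0.036],[13.7,11.7,8.5,0,0,-0.036],[13.7,11.7,8.5,0,0,-0.036],[13.7,11.7,8.5,0,0,-0.036],[13.7,11.7,8.5,0,0,-0.036]]'
python3 - <<'E'
from h import *
c=ctrl.camera("top");s=ctrl.camera("side")
a=cv2.resize(c["img"][150:290,220:400],(720,560)) 
b=cv2.resize(s["img"][180:340,220:400],(675,600))
cv2.imwrite("pics/t1.png",a);cv2.imwrite("pics/s1.png",b)
E
```

```text
time_s: 1.6
ee_pos: [0.5804, -0.034, 0.3189]
eef_rot: [-3.14, -0.0, 1.673]
force: [0.5, -0.2, -0.8]
grip_width: 0.0424
grip_force: 0.0
```

View pics/s1.png

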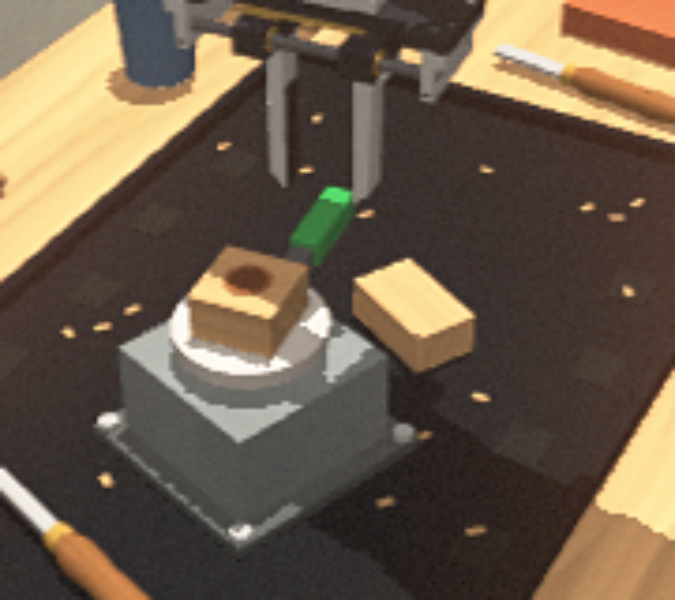

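The side view shows the two fingers above the grip, one on each side of its green end at about crop (335,195). I'll go down.

```bash
python3 -m jog '[[0,0,2.2,0,0,0],[0,0,4.4,0,0,0],[0,0,4.4,0,0,0],[0,0,4.4,0,0,0]]'
python3 - <<'E'
import numpy as np
from h import *
o=ctrl.get_obs();p=o['ee_pos'];y0=o['eef_rot'][2]
C=np.array([.569,.0745]);r=.110
xt=np.array([np.cos(y0),np.sin(y0)]);yt=np.array([np.sin(y0),-np.cos(y0)])
for d in range(5,86,5):
    t=np.radians(-84.2+d);q=C+r*np.array([np.cos(t),np.sin(t)])-p[:2]
    print(d,(100*q@xt).round(2),(100*q@yt).round(2),round(-(t+np.pi-y0),3))
E
```

```text
time_s: 2.1
ee_pos: [0.5802, -0.0354, 0.2769]
eef_rot: [3.141, 0.0, 1.671]
force: [-0.9, -0.1, 0.3]
grip_width: 0.0423
grip_force: 0.0
5 0.09 0.95 -0.089
10 0.21 1.91 -0.176
15 0.42 2.84 -0.263
20 0.71 3.76 -0.351
25 1.08 4.64 -0.438
30 1.52 5.49 -0.525
35 2.04 6.3 -0.612
40 2.63 7.06 -0.7
45 3.28 7.77 -0.787
50 3.98 8.42 -0.874
55 4.75 9.0 -0.961
60 5.56 9.51 -1.049
65 6.41 9.96 -1.136
70 7.29 10.32 -1.223
75 8.21 10.61 -1.31
80 9.15 10.82 -1.398
85 10.1 10.94 -1.485
```

```bash
python3 -m jog '[[0.1,0.95,0,0,0,-0.089],[0.2,1.9,0,0,0,-0.176],[0.4,2.85,0,0,0,-0.263],[0.7,3.75,0,0,0,-0.35],[1.1,4.65,0,0,0,-0.438],[1.5,5.5,0,0,0,-0.525],[2.05,6.3,0,0,0,-0.612],[2.65,7.05,0,0,0,-0.7]]'
python3 - <<'E'
from h import *
o=ctrl.get_obs();p=o['ee_pos'];y0=-3.1416+84.2*0+o['eef_rot'][2];print(np.degrees(y0))
c=ctrl.camera("top")
C=np.array([.569,.0745]);r=.110
v,u=np.nonzero(mask(c,'g'));
if len(u): g=p2w(c,(u.mean(),v.mean()),.104)[:2]-C;print(len(u),np.degrees(np.arctan2(g[1],g[0])),np.linalg.norm(g))
y0=o['eef_rot'][2];xt=np.array([np.cos(y0),np.sin(y0)]);yt=np.array([np.sin(y0),-np.cos(y0)])
for d in range(42,75,3):
    t=np.radians(-84.2+d);q=C+r*np.array([np.cos(t),np.sin(t)])-p[:2]
    print(d,(100*q@xt).round(2),(100*q@yt).round(2),round(-(t+np.pi-y0),3))
cv2.imwrite("pics/t2.png",cv2.resize(c["img"][150:290,220:400],(720,560)))
s=ctrl.camera("side");cv2.imwrite("pics/s2.png",cv2.resize(s["img"][180:340,220:400],(675,600)))
E
```

```text
time_s: 2.9
ee_pos: [0.6481, -0.0014, 0.2778]
eef_rot: [3.14, 0.002, 2.375]
force: [-1.3, 0.0, 0.4]
grip_width: 0.0424
grip_force: 0.6
-43.94145657506342
42 -0.03 0.31 -0.03
45 0.0 0.88 -0.083
48 0.07 1.46 -0.135
51 0.16 2.02 -0.187
54 0.28 2.59 -0.24
57 0.43 3.14 -0.292
60 0.61 3.69 -0.345
63 0.82 4.23 -0.397
66 1.06 4.75 -0.449
69 1.32 5.26 -0.502
72 1.61 5.76 -0.554
```

View pics/s2.png

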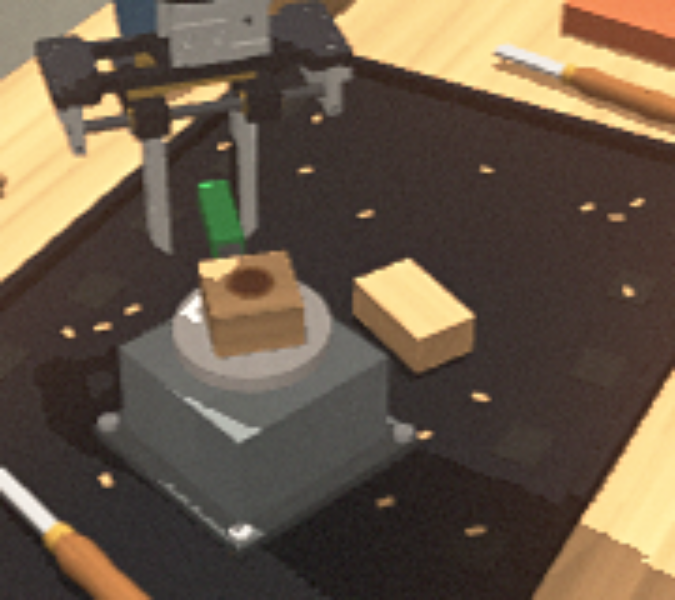

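The green arm has turned with the gripper, with the right finger pushing it; the arm trails by about 6° of slack. The turntable is still proud. I'll continue more slowly.

```bash
python3 -m jog '[[0,0.9,0,0,0,-0.083],[0.05,1.45,0,0,0,-0.135],[0.15,2.0,0,0,0,-0.187],[0.3,2.6,0,0,0,-0.24],[0.45,3.15,0,0,0,-0.292],[0.6,3.7,0,0,0,-0.345],[0.8,4.2,0,0,0,-0.397],[0.9,4.5,0,0,0,-0.425]]'
cat > m.py <<'E'
from h import *
o=ctrl.get_obs();p=o['ee_pos'];print('t',o['time_s'],'d',84.2-180+np.degrees(o['eef_rot'][2]),o['force'].round(1))
c=ctrl.camera("side");C=np.array([.569,.0745])
h=mask(c,'g',(150,320,200,380))
v,u=np.nonzero(h);print(len(u))
# end-face/top centroid: compare both hypotheses by rendering grip box outline
for z in(.086,.074):
    best=[]
    for a in np.arange(-60,0,1.):
        t=np.radians(a);e=np.array([np.cos(t),np.sin(t)]);n=np.array([-e[1],e[0]])
        P=[w2p(c,[*(C+R*e+s*n),z+k]) for R in(.075,.135) for s in(-.01,.01) for k in(-.002,.018)]
        m=np.zeros(h.shape,np.uint8);cv2.fillConvexPoly(m,cv2.convexHull(np.array(P).round().astype(np.int32)),255)
        best.append(((h&m>0).sum()/((h|m)>0).sum(),a))
    print(z,max(best))
cv2.imwrite("pics/s_%04d.png"%(o['time_s']*100),cv2.resize(c["img"][180:340,220:400],(675,600)))
E
python3 m.py
```

```text
time_s: 3.8
ee_pos: [0.6725, 0.0373, 0.2768]
eef_rot: [3.141, 0.001, 2.796]
force: [0.4, 0.7, -0.5]
grip_width: 0.0427
grip_force: 0.0
t 3.8 d 64.39083385174935 [ 0.4  0.7 -0.5]
170
0.086 (np.float64(0.5652173913043478), np.float64(-24.0))
0.074 (np.float64(0.5763888888888888), np.float64(-27.0))
```

```bash
ls pics
```

```text
s1.png
s2.png
s_0380.png
side0.png
t1.png
t2.png
top0.png
z.png
```

View pics/s_0380.png

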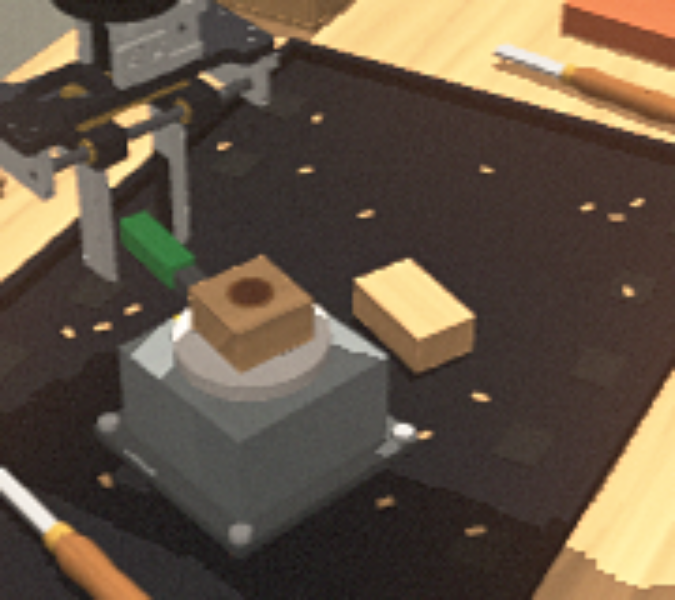

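The turntable is still proud, with the arm at about −24°. It needs about 5° more, so I'll continue in small steps.

```bash
python3 -m jog '[[0,0.2,0,0,0,-0.017],[0,0.4,0,0,0,-0.035],[0,0.55,0,0,0,-0.052],[0.03,0.75,0,0,0,-0.07],[0.04,0.95,0,0,0,-0.087],[0.06,1.15,0,0,0,-0.105],[0.06,1.15,0,0,0,-0.105]]'
python3 m.py
```

```text
time_s: 4.55
ee_pos: [0.676, 0.0489, 0.2756]
eef_rot: [3.141, 0.0, 2.903]
force: [0.7, -0.6, 0.3]
grip_width: 0.0423
grip_force: 0.0
t 4.55 d 70.52422472154613 [ 0.7 -0.6  0.3]
182
0.086 (np.float64(0.5415384615384615), np.float64(-16.0))
0.074 (np.float64(0.6046511627906976), np.float64(-20.0))
```

View pics/s_0455.png

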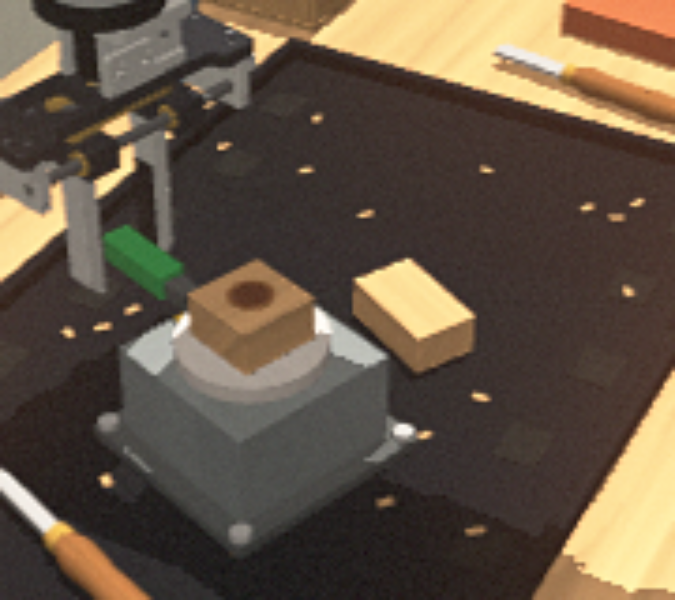

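The dark spot on the blank has hardly moved (a 12 mm drop would show as about 18 px in the crop), so it has not dropped yet. I'll track the spot numerically and continue in 1° steps.

```bash
cat > s.py <<'E'
from h import *
o=ctrl.get_obs();print('t',o['time_s'],'d',84.2-180+np.degrees(o['eef_rot'][2]),o['force'].round(1))
c=ctrl.camera("side");C=[.569,.0745]
for z in(.128,.116):print(z,w2p(c,[*C,z]).round(1))
h=cv2.cvtColor(c["img"],cv2.COLOR_BGR2HSV);R=h[245:275,265:310]
m=(R[...,2]<90)&(R[...,1]>100)&((R[...,0]<15)|(R[...,0]>170));n,_,st,ce=cv2.connectedComponentsWithStats(m.astype(np.uint8))
i=1+st[1:,4].argmax();print('spot',ce[i]+[265,245],st[i,4])
E
python3 s.py; python3 -m jog '[[0,0.2,0,0,0,-0.017],[0,0.4,0,0,0,-0.035],[0,0.4,0,0,0,-0.035]]'; python3 s.py;  python3 -m jog '[[0,0.2,0,0,0,-0.017],[0,0.4,0,0,0,-0.035],[0,0.4,0,0,0,-0.035]]'; python3 s.py
```

```text
t 4.6 d 70.47611289264749 [ 0.1  1.1 -0.3]
0.128 [286.1 253.7]
0.116 [286.3 258.2]
spot [286.45833333 258.08333333] 24
time_s: 4.95
ee_pos: [0.6769, 0.0527, 0.2756]
eef_rot: [3.142, -0.0, 2.938]
force: [-0.4, -0.5, -0.3]
grip_width: 0.0423
grip_force: 0.1
t 4.95 d 72.53585453322215 [-0.4 -0.5 -0.3]
0.128 [286.1 253.7]
0.116 [286.3 258.2]
spot [286.68 258.  ] 25
time_s: 5.3
ee_pos: [0.6778, 0.0566, 0.2757]
eef_rot: [-3.142, 0.0, 2.973]
force: [0.5, -0.9, -0.0]
grip_width: 0.0422
grip_force: 0.4
t 5.3 d 74.5359786608716 [ 0.5 -0.9 -0. ]
0.128 [286.1 253.7]
0.116 [286.3 258.2]
spot [286.38461538 257.88461538] 26
```

```bash
cat > f.py <<'E'
from h import *
import sys
def spot(img):
    h=cv2.cvtColor(img,cv2.COLOR_BGR2HSV);R=h[245:275,265:310]
    m=(R[...,2]<90)&(R[...,1]>100)&((R[...,0]<15)|(R[...,0]>170));n,_,st,ce=cv2.connectedComponentsWithStats(m.astype(np.uint8))
    i=1+st[1:,4].argmax();return ce[i]+[265,245],st[i,4]
if __name__=="__main__":
    c=ctrl.camera("side");i0=cv2.imread("pics/side0.png");print(spot(i0),spot(c["img"]))
    cv2.imwrite("pics/cmp.png",np.hstack([cv2.resize(i[215:325,235:345],(400,400),interpolation=cv2.INTER_CUBIC) for i in(i0,c["img"])]))
E
python3 f.py; python3 m.py
```

```text
t 5.4 d 74.47017056680023 [-0.1  0.2 -0.4]
184
0.086 (np.float64(0.5250737463126843), np.float64(-11.0))
0.074 (np.float64(0.6013071895424836), np.float64(-16.0))Traceback (most recent call last):
  File "f.py", line 8, in <module>
    c=ctrl.camera("side");i0=cv2.imread("pics/side0.png");print(spot(i0),spot(c["img"]))
                                                                ~~~~^^^^
  File "f.py", line 6, in spot
    i=1+st[1:,4].argmax();return ce[i]+[265,245],st[i,4]
        ~~~~~~~~~~~~~~~^^
ValueError: attempt to get argmax of an empty sequence
```

```bash
python3 - <<'E'
from h import *
c=ctrl.camera("side");i0=cv2.imread("pics/side0.png")
P=[]
for i in(i0,c["img"]):
    z=cv2.resize(i[215:325,235:345],(400,400),interpolation=cv2.INTER_CUBIC)
    for y in range(0,400,50): cv2.line(z,(0,y),(8,y),(0,0,255),1)
    P.append(z)
cv2.imwrite("pics/cmp.png",np.hstack(P))
for z in(.086,.074):print(z,[((w2p(c,[.569+x,.0745+y,z+dz])-[235,215])*400/110).round(0) for x,y,dz in((0,0,.042),(-.019,.042,0),(-.019,.042,.012))])
E
```

```text
0.086 [array([186., 141.]), array([178., 247.]), array([178., 231.])]
0.074 [array([186., 157.]), array([179., 263.]), array([178., 247.])]
```

View pics/cmp.png

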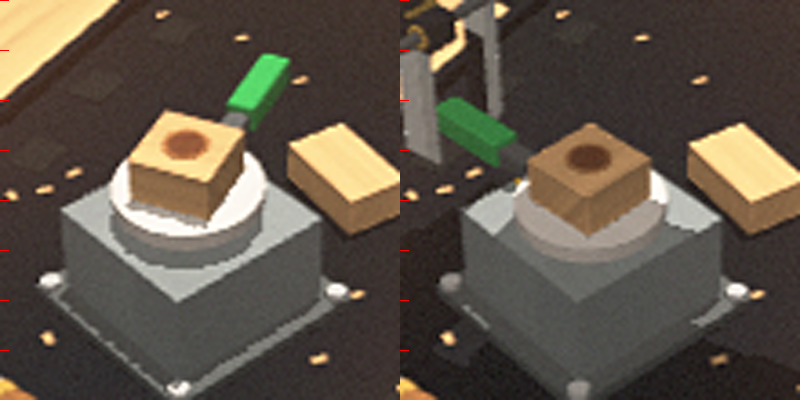

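The turntable has dropped: the spot is at y = 157 (home predicts 157, riding predicts 141) and the plate's front lower edge is at 262 (home predicts 263), with no gap left under it. I'll centre the fingers clear of the grip and lift away.

```bash
python3 -m jog '[[0,-0.5,0,0,0,0.048],[0.05,-0.9,0,0,0,0.087],[0.05,-0.9,0,0,0,0.087],[0.05,-0.9,-3,0,0,0.087],[0.05,-0.9,-7,0,0,0.087],[0.05,-0.9,-11,0,0,0.087],[0.05,-0.9,-15,0,0,0.087],[0.05,-0.9,-15,0,0,0.087]]'
python3 -m jog '[[-4,0,0,0,0,0],[-8,0,0,0,0,0],[-8,-5,0,0,0,0],[-8,-10,0,0,0,0],[-8,-15,0,0,0,0],[-8,-20,0,0,0,0],[-8,-20,0,0,0,0],[-8,-20,0,0,0,0]]'
python3 - <<'E'
from h import *
C=np.array([.569,.0745])
t=ctrl.camera("top");s=ctrl.camera("side")
v,u=np.nonzero(mask(t,'g',(150,260,230,380)));print(len(u))
if len(u):
    g=p2w(t,(u.mean(),v.mean()),.092)[:2]-C;print(np.degrees(np.arctan2(g[1],g[0])),np.linalg.norm(g))
cv2.imwrite("pics/fin.png",np.hstack([cv2.resize(i,(400,400),interpolation=cv2.INTER_CUBIC) for i in(s["img"][215:325,235:345],t["img"][160:270,230:340])]))
print(ctrl.get_obs()['time_s'])
E
```

```text
time_s: 6.3
ee_pos: [0.6754, 0.0479, 0.4324]
eef_rot: [3.139, 0.009, 2.886]
force: [0.3, 0.4, 0.9]
grip_width: 0.0422
grip_force: 0.0
time_s: 7.1
ee_pos: [0.7021, -0.1669, 0.4251]
eef_rot: [3.141, -0.001, 2.884]
force: [-0.2, 0.6, 0.9]
grip_width: 0.0422
grip_force: 0.0
186
-15.481779224792431 0.103444143879384
7.2
```

View pics/fin.png

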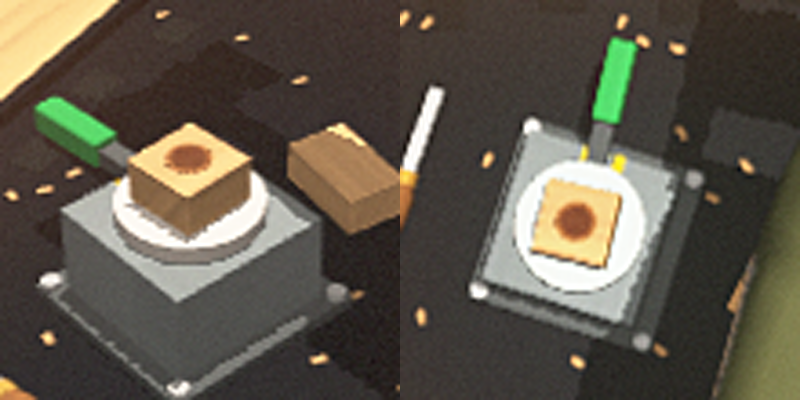

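The turntable sits flat with the arm between the yellow marks, about 4° from the keyway axis, which is within the key's play. The bystanders that can be seen are where they were, and the robot is clear.

```bash
python3 -c "
from station import ctrl
print(ctrl.hand_in())"
```

```text
the job is handed in; nothing more can be done
None
```

I turned the turntable by its green arm until it dropped home on the stand, about 4° from the keyway and within the 0.15 rad (8.6°) limit; I then backed the robot clear and handed the job in at about 7 s, but no verdict came back.

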